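# Park the long sample cylinder at the top of the sloped chute

### The arm

A 7-joint arm with a two-finger parallel gripper is mounted at the origin on a cart in front of the work surface, level with it; the furniture and walls round the work are solid. World frame = base frame: x ahead of the robot, y to its left, z up, the work surface at z = 0. Lengths are in m, angles in rad, forces in N, time in s.
With the tool pointing down it reaches from about 0.425 to 1.025 m from the base axis. Payload 9.4 kg.
Tool frame: the origin (TCP) lies between the finger pads; the fingertips stand 22 mm ahead of it and the grasp point (between the pads) lies 3 mm ahead of it (arm.tip_extent is the distance from the TCP to the fingertips, in m); z points along the fingers, y is the line along which they close (so a half turn about z gives the same grasp; the last joint's range is limited). The gripper opens to 85 mm and grips with 20 to 120 N. Pads are 22 mm wide; open, the fingers measure 114 mm over their backs; the gripper's body (76 mm by 85 mm) begins 54 mm behind the grasp point. The pads swing forward as they close: fully open they stand 13 mm farther back than shut.
Start: joints at [-1.305, 0.599, -0.003, 1.599, 0.002, 0.943, -0.08], TCP at [0.244, 0.683, 0.253] pointing down, gripper open.
Joint ranges: [-2.57, 2.57], [-0.35, 1.97], [-1.29, 1.29], [0.11, 2.56], [-1.05, 4.19], [0.11, 1.86], [-2.63, 2.63]. Speed limits (rad/s): [2.22, 2.22, 3.01, 3.01, 3.14, 3.14, 3.14].

### API

Orientations are given as a unit quaternion [x, y, z, w].
In Python, from plant import status, grab_frame, hand_in, arm gives the robot as it stands.
- The arm moves only by the tool send_rows, never from a script. Its argument "series" is a list of rows, each an object of numbers: "rx", "ry", "rz": the turn, a rotation vector about the world's x, y, z in units of 6 degrees (1.0 is 6 degrees); "tx", "ty", "tz": the shift along the world's x, y, z in units of 40 mm (1.0 is 40 mm); "fingers": the closure, from 0 (fully open) to 1 (shut). A call has 1 to 10 rows; each row shifts and turns the commanded pose from where the row before left it; what a row does not reach is not made up. A row lasts 1/12 s, in which the tool goes at most 41.7 mm and 7.16 degrees, less where a joint would pass 70% of its speed; a pose out of reach is approached as far as the arm can. A call is refused whole if a number of a shift passes 1 or a number of a turn 1, either way. A call with a gripper value outside its range is refused whole. The fingers move at their own pace and stop on an object; the grip force is fixed at half the most. Time passes only in rows, so rows that do not move let the fingers close. It gives the time, the measured TCP pose, the force, the opening and the grip force at its end, in the units of the state.
- status.get_obs(): the state, without advancing time (a new reading comes with each control period).
- grab_frame(name): name is "scene" or "top" or "wrist"; returns a dict with "img" (420x560x3 uint8, blue, green, red), "fov_y" (degrees; the focal length in pixels is half the picture's height over the tangent of half this angle, whatever the lens; pixels are square), "cx", "cy" (the principal point, pixels), "R" (3x3) and "t" (3): a world point X has camera coordinates R X + t. Camera axes: x right, y down, z forward; pixel columns grow to the right and rows downward; lengths in m; the calibration is good to about 2 mm. A picture is of the moment at which its call begins. There is no depth.
- hand_in(): hands the job in; it is judged then, once.
The state is a dict: "clock": time; "joint_positions": joint angles; "joint_velocities": joint speeds; "effort": joint torques, N m; "tcp_pos": TCP position; "eef_rot": TCP orientation; "ft_force": force on the tool from outside, world axes, zero at the start; "ft_torque": the same for the moment, N m; "width": finger opening in m; "grip_force": force on a finger pad.
Only numpy, scipy, OpenCV 4.12 (cv2) and the standard library are available. Lean on these libraries where they do the work, as an engineer would, in place of code of your own. Each camera call takes 0.05 s, during which the arm holds its last target. There are 200 camera calls.

### The job

Two steel sample cylinders lie at the low end of the two-lane sloped chute. With the fingertips, push the long one up its lane, keeping the fingers against it until it goes over the crest, so that it settles in the cradle against the stop at the top and cannot roll back. Do not pick it up; leave the short cylinder and the things standing nearby where they are.

Things in the scene. Friction and masses are not known exactly. Their poses are not given: they have to be found in the camera images.
- long_cylinder: The long sample cylinder: polished, slippery steel (friction about 0.25), 34 mm in diameter, 118 mm long, 0.08 to 0.17 kg, with two black bands, lying across one lane (left or right, it varies) at the low end. Origin at its centre, its own y axis along its length; x and z turn as it rolls. It rolls freely back down if let go below the crest.
- short_cylinder: The other sample cylinder, same steel and 34 mm diameter but only 80 mm long, lying in the other lane at the low end. Origin at its centre, y along its length. To be left alone.
- chute: Two-lane chute, grey walls, white floors, fixed to the bench, 200 mm long, 310 mm wide over its feet. Origin on the bench under its centre; x points uphill (away from the robot), y left, z up. Lanes centred at y = +67 and -67 mm, each 128 mm wide between 6 mm walls about 21 mm above the floor. Parked in the cradle, a cylinder's centre is at x = +69, z = 45 mm; at the low end x = -77, z = 34 mm.
- ramp (a point): Foot of the ramp, on the floor level of the lanes, midway between them (chute x = -90, z = 14 mm). Its x axis runs up the slope (10 degrees), its z axis stands square on the sloped floor: a cylinder on the ramp has its centre 17 mm along z.
- crest (a point): Crest where the 10 degree ramp ends and the cradle floor begins, on the floor, midway between the lanes (chute x = +33, z = 36 mm). Beyond it the cradle floor falls 12 degrees towards the stop.
- stop (a point): Foot of the upright rubber-faced stop plate at the top end, on the cradle floor, midway between the lanes (chute x = +86, z = 24 mm). The plate's top is 55 mm above the bench.
- lip (a point): Top of the low lip, 4 mm thick, across the low end, midway between the lanes (chute x = -91, z = 22 mm). It keeps the cylinders from rolling off; the bench before it is free, so fingers can come in over it, behind a cylinder.
- powder_jar: Bystander: white screw jar, 60 mm across, 85 mm high, standing on the bench to the right of the chute. Origin at the centre of its underside.
- stopper: Bystander: brown-red rubber stopper, 29 mm across, 26 mm high, standing on the bench left of the chute. Origin at the centre of its underside.
- crucible: Bystander: small white porcelain crucible, 40 mm across, 34 mm high, standing on the bench left of the chute. Origin at the centre of its underside.
There are look-alikes about, which are no part of the job. Leave any brown look-alike of the long_cylinder alone.

How it is judged:
On the way:
1. the long cylinder is pushed up the last 50 mm below the crest with the fingers against it (x of long_cylinder in the frame of chute between -0.017 and 0.05 m and contact force between the fingers and long_cylinder above 0.03 N), for 0.1 s.
At the end, for the whole second after the job is handed in: The long cylinder lies still in the cradle behind the crest against the top stop (its centre within 6 mm of the parked place along the lane and 7 mm in height, square to the lane within 0.12 rad), the short cylinder still lies at the low end within 20 mm of where it was (x of long_cylinder in the frame of chute between 0.063 and 0.075 m and z of long_cylinder in the frame of chute between 0.038 and 0.052 m and angle between the y axis of long_cylinder and the y axis of chute, either way round below 0.12 rad and linear speed of long_cylinder below 0.02 m/s and x of short_cylinder in the frame of chute below -0.055 m and distance of short_cylinder from where it was at the start of the episode below 0.02 m); the robot touches nothing.
It fails at once if the long cylinder is lifted more than 10 mm off the sloped floor (z of long_cylinder in the frame of ramp above 0.027 m).
It fails at once if the short cylinder is moved more than 30 mm (distance of short_cylinder from where it was at the start of the episode above 0.03 m).
It fails at once if the jar is moved more than 30 mm (distance of powder_jar from where it was at the start of the episode above 0.03 m).
It fails at once if the rubber stopper is moved more than 30 mm (distance of stopper from where it was at the start of the episode above 0.03 m).
It fails at once if the crucible is moved more than 30 mm (distance of crucible from where it was at the start of the episode above 0.03 m).
It also fails if it takes over 35 s, if anything falls off the work surface, if the arm or the gripper's body presses on something with over 40 N, if the wrist force passes 120 N, or if a joint passes its speed limit or range.

## Working session

There is one attempt and no reset: what is moved stays moved. The work goes in short steps, Python scripts to look and compute and a tool call to move; the robot and the scene stay as the last step left them, time stands still between calls to the robot, and variables do not carry over. Pictures are saved under pics/ and viewed, at most 10 in all, crops included, and the job is handed in when it is done.

Besides the shell and the picture viewer there is one more tool, called after "Request:" as name(argument=value, ...) on one line, values as JSON. send_rows: Moves the arm, as the interface text tells. Its arguments: {"type":"object","properties":{"series":{"type":"array"}},"required":["series"]}

```bash
mkdir -p pics; ls; python3 - <<'E'
from plant import status, grab_frame, arm
import cv2,pickle
o=status.get_obs(); print({k:o[k] for k in('clock','tcp_pos','eef_rot','width')}, arm.tip_extent)
d={n:grab_frame(n) for n in('scene','top')}
pickle.dump(d,open('f.pkl','wb'))
for n,f in d.items():
    cv2.imwrite(f'pics/{n}0.png',f['img']); print(n,f['fov_y'],f['cx'],f['cy'],f['R'],f['t'])
E
```

```text
pics
{'clock': 0.0, 'tcp_pos': array([0.24356008, 0.68238606, 0.2524007 ]), 'eef_rot': array([ 1.70565209e-01,  9.85346061e-01, -8.03810582e-04, -6.48383371e-05]), 'width': 0.0851470062425654} 0.022
scene 43.93040058656413 291.5340287771576 213.8645918980202 [[-0.63282734 -0.77422315  0.01039579]
 [-0.46232     0.36704855 -0.80717754]
 [ 0.62111978 -0.5156102  -0.5902172 ]] [0.42953142 0.25549732 1.21103283]
top 51.02704117816768 279.9492565343741 212.5362816563331 [[ 0.00934069 -0.99993937 -0.00583214]
 [-0.99017439 -0.00843536 -0.13958337]
 [ 0.13952571  0.00707865 -0.99019315]] [0.10249103 0.56652539 1.31749054]
```

View pics/scene0.png

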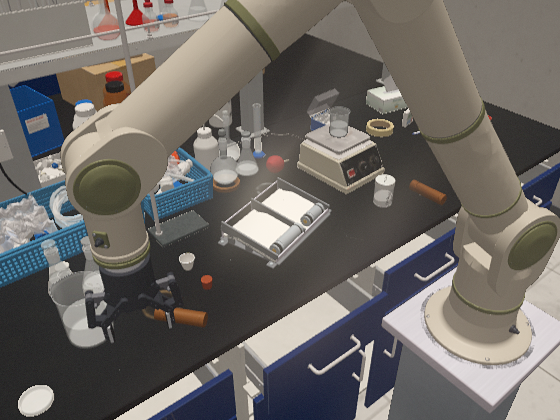

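View pics/top0.png

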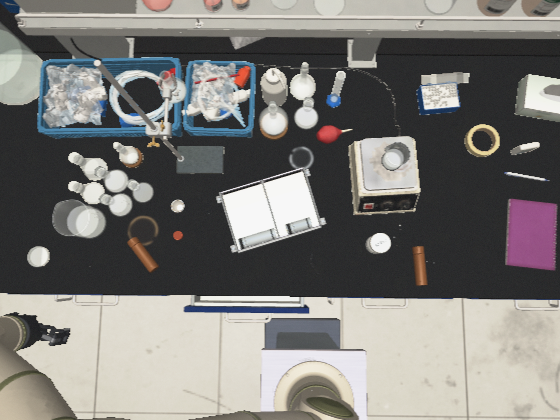

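The scene view shows the chute at about (275,222). The top view has it at about (271,208), turned about 15°, with cylinders at (257,240) in the left lane and (299,227) in the right lane. The brown rods at (142,254) and (420,266) are look-alikes. Next I'll enlarge the chute.

```bash
python3 - <<'E'
import cv2,pickle
d=pickle.load(open('f.pkl','rb'))
im=d['top']['img'][160:260,205:335]
cv2.imwrite('pics/c1.png',cv2.resize(im,None,fx=6,fy=6,interpolation=cv2.INTER_CUBIC))
E
```

```text
(no output)
```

View pics/c1.png

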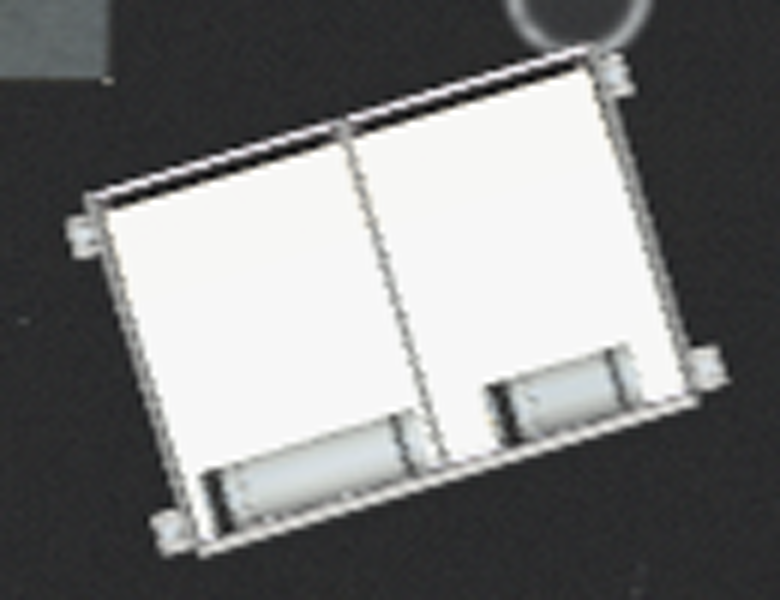

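The enlarged crop settles it. The left-lane cylinder, crop (205–425, 475) or about 38 px long, has two bands and is the long one. The right-lane one, crop (490–635, 395), is about 25 px and is the short one. The brown rods are outside the chute. I'll compute the chute pose from the lip and stop-top ends.

```bash
cat > h.py <<'E'
import numpy as np,pickle
def ray(f,u,v,z):
    F=210/np.tan(np.radians(f['fov_y']/2)); R,t=np.array(f['R']),np.array(f['t'])
    d=R.T@np.array([(u-f['cx'])/F,(v-f['cy'])/F,1]); c=-R.T@t
    return c+d*(z-c[2])/d[2]
def proj(f,X):
    F=210/np.tan(np.radians(f['fov_y']/2)); p=np.array(f['R'])@X+np.array(f['t'])
    return F*p[:2]/p[2]+[f['cx'],f['cy']]
E
python3 - <<'E'
from h import *
import cv2
d=pickle.load(open('f.pkl','rb')); f=d['top']
C=lambda u,v:((u+.5)/6-.5+205,(v+.5)/6-.5+160)
pts=[((203,550),(-.091,.137,.022)),((697,402),(-.091,-.137,.022)),((90,197),(.088,.137,.055)),((592,48),(.088,-.137,.055)),((448,465),(-.089,0,.022)),((345,125),(.088,0,.055))]
W=np.array([ray(f,*C(*p),m[2])[:2] for p,m in pts]); M=np.array([m[:2] for p,m in pts])
w=W-W.mean(0);m=M-M.mean(0)
a=np.arctan2((m[:,0]*w[:,1]-m[:,1]*w[:,0]).sum(),(m*w).sum())
R=np.array([[np.cos(a),-np.sin(a)],[np.sin(a),np.cos(a)]]); t=W.mean(0)-R@M.mean(0)
print('yaw',a,np.degrees(a),'t',t); print('res mm',((M@R.T+t-W)*1000).round(1))
for n,p in [('longL',(207,500)),('longR',(422,440)),('shL',(490,415)),('shR',(636,372))]:
    q=ray(f,*C(*p),.036)[:2]; print(n,(R.T@(q-t)*1000).round(1))
print('long c',R@[-.077,.067]+t)
# check in scene view
s=d['scene']; im=s['img'].copy()
for (x,y,z) in [(-.091,.137,.022),(-.091,-.137,.022),(.088,.137,.055),(.088,-.137,.055),(-.077,.008,.034),(-.077,.126,.034)]:
    g=R@[x,y]+t; p=proj(s,np.array([*g,z])); cv2.circle(im,tuple(int(round(v*8)) for v in p),8,(0,0,255),-1,shift=3)
cv2.imwrite('pics/c2.png',cv2.resize(im[170:275,205:340],None,fx=5,fy=5,interpolation=cv2.INTER_CUBIC))
for n,p in [('crucible',(178,206)),('stopper',(178,236)),('jar',(378,243))]: print(n,ray(f,*p,.03))
E
```

```text
yaw 0.30476460592065135 17.461725664221063 t [0.5768541  0.13668197]
res mm [[ 2.7  5.2]
 [ 6.1 -1.6]
 [-4.6  0.2]
 [-2.7 -4.2]
 [ 0.7  0.8]
 [-2.2 -0.4]]
longL [-72.4 122.7]
longR [-75.    8.7]
shL [-72.8 -28.4]
shR [ -73.5 -106.7]
long c [0.48329784 0.17748917]
crucible [0.58488    0.42579013 0.03      ]
stopper [0.49111928 0.42187659 0.03      ]
jar [ 0.47499492 -0.19468908  0.03      ]
```

View pics/c2.png

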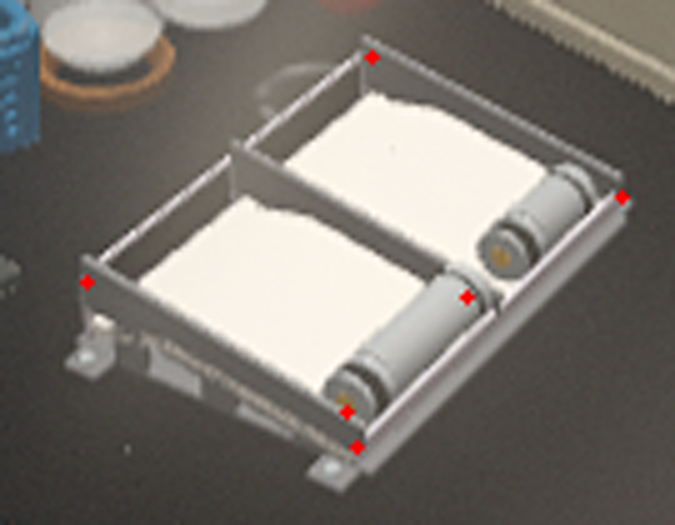

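Long-cylinder ends and chute corners in the scene crop sit a few pixels above my dots (e.g. (88,262) against (87,282)). I'll triangulate the matched corners across both views to refine the pose.

```bash
python3 - <<'E'
from h import *
import cv2
d=pickle.load(open('f.pkl','rb'));T=d['top'];S=d['scene']
ct=lambda u,v:((u+.5)/6-.5+205,(v+.5)/6-.5+160)
cs=lambda u,v:((u+.5)/5-.5+205,(v+.5)/5-.5+170)
def P(f):
    F=210/np.tan(np.radians(f['fov_y']/2)); K=np.array([[F,0,f['cx']],[0,F,f['cy']],[0,0,1]])
    return K@np.c_[f['R'],f['t']]
a=.3048;R=np.array([[np.cos(a),-np.sin(a)],[np.sin(a),np.cos(a)]]);t=np.array([.5769,.1367])
for n,p,q in [('UL',(90,197),(87,262)),('UR',(592,48),(367,42)),('Um',(345,125),(236,148)),('LL',(203,550),(362,445)),('LR',(697,402),(622,180)),('ULfoot',(83,237),(88,355)),('LLfoot',(173,532),(332,466))]:
    X=cv2.triangulatePoints(P(T),P(S),np.array(ct(*p)),np.array(cs(*q))).ravel();X=X[:3]/X[3]
    print(n,X.round(4),'chute',(R.T@(X[:2]-t)).round(4),'err',np.round(proj(T,X)-ct(*p),1),np.round(proj(S,X)-cs(*q),1))
for n,p,q in [('ULfoot',(83,237),(88,355)),('LLfoot',(173,532),(332,466))]: print(n,ray(T,*ct(*p),.005),ray(S,*cs(*q),.005))
E
```

```text
UL [0.6217 0.2912 0.0658] chute [0.0891 0.134 ] err [0.2 0.2] [-0.2 -0. ]
UR [0.701  0.0367 0.0673] chute [ 0.0884 -0.1327] err [0.2 0.2] [-0.2 -0. ]
Um [0.6611 0.1631 0.0644] chute [ 0.0882 -0.0001] err [-0. -0.] [0. 0.]
LL [0.4476 0.2362 0.0233] chute [-0.0935  0.1338] err [-0.5 -0.5] [0.5 0.1]
LR [ 0.5247 -0.0169  0.0381] chute [-0.0959 -0.1309] err [-0.4 -0.5] [0.5 0. ]
ULfoot [0.6101 0.3022 0.0139] chute [0.0813 0.1479] err [0.2 0.1] [-0.2 -0. ]
LLfoot [0.4559 0.2516 0.0118] chute [-0.081   0.1459] err [0. 0.] [-0. -0.]
ULfoot [0.61208429 0.30399303 0.005     ] [0.61926457 0.29634483 0.005     ]
LLfoot [0.45633469 0.25246868 0.005     ] [0.46193952 0.24694746 0.005     ]
```

The triangulated corners agree with the top-view pose: chute at about (0.576, 0.137), yaw about 0.303. The plan is to half-close the fingers with the closing axis along the cylinder and come down outside the lip. Then I push up the slope with the pad edges at cylinder mid-height.

Request:
send_rows(series=[{"tx": 0.24, "ty": -0.65, "rz": 0.31, "fingers": 0.5}, {"tx": 0.24, "ty": -0.65, "rz": 0.31, "fingers": 0.5}, {"tx": 0.24, "ty": -0.65, "rz": 0.31, "fingers": 0.5}, {"tx": 0.24, "ty": -0.65, "rz": 0.31, "fingers": 0.5}, {"tx": 0.24, "ty": -0.65, "rz": 0.31, "fingers": 0.5}, {"tx": 0.24, "ty": -0.65, "rz": 0.31, "fingers": 0.5}, {"tx": 0.24, "ty": -0.65, "rz": 0.31, "fingers": 0.5}, {"tx": 0.24, "ty": -0.65, "rz": 0.31, "fingers": 0.5}, {"tx": 0.24, "ty": -0.65, "rz": 0.31, "fingers": 0.5}, {"tx": 0.24, "ty": -0.65, "rz": 0.31, "fingers": 0.5}])

```text
schema error: expected keys rx, ry, rz, tx, ty, tz, fingers
```

Request:
send_rows(series=[{"tx": 0.24, "ty": -0.65, "rz": 0.31, "fingers": 0.5}, {"tx": 0.24, "ty": -0.65, "rz": 0.31, "fingers": 0.5}, {"tx": 0.24, "ty": -0.65, "rz": 0.31, "fingers": 0.5}, {"tx": 0.24, "ty": -0.65, "rz": 0.31, "fingers": 0.5}, {"tx": 0.24, "ty": -0.65, "rz": 0.31, "fingers": 0.5}, {"tx": 0.24, "ty": -0.65, "rz": 0.31, "fingers": 0.5}, {"tx": 0.24, "ty": -0.65, "rz": 0.31, "fingers": 0.5}, {"tx": 0.24, "ty": -0.65, "rz": 0.31, "fingers": 0.5}, {"tx": 0.24, "ty": -0.65, "rz": 0.31, "fingers": 0.5}, {"fingers": 0.5}])

```text
schema error: expected keys rx, ry, rz, tx, ty, tz, fingers
```

Request:
send_rows(series=[{"rx": 0, "ry": 0, "rz": 0.31, "tx": 0.24, "ty": -0.65, "tz": 0, "fingers": 0.5}, {"rx": 0, "ry": 0, "rz": 0.31, "tx": 0.24, "ty": -0.65, "tz": 0, "fingers": 0.5}, {"rx": 0, "ry": 0, "rz": 0.31, "tx": 0.24, "ty": -0.65, "tz": 0, "fingers": 0.5}, {"rx": 0, "ry": 0, "rz": 0.31, "tx": 0.24, "ty": -0.65, "tz": 0, "fingers": 0.5}, {"rx": 0, "ry": 0, "rz": 0.31, "tx": 0.24, "ty": -0.65, "tz": 0, "fingers": 0.5}, {"rx": 0, "ry": 0, "rz": 0.31, "tx": 0.24, "ty": -0.65, "tz": 0, "fingers": 0.5}, {"rx": 0, "ry": 0, "rz": 0.31, "tx": 0.24, "ty": -0.65, "tz": 0, "fingers": 0.5}, {"rx": 0, "ry": 0, "rz": 0.31, "tx": 0.24, "ty": -0.65, "tz": 0, "fingers": 0.5}, {"rx": 0, "ry": 0, "rz": 0.31, "tx": 0.24, "ty": -0.65, "tz": 0, "fingers": 0.5}, {"rx": 0, "ry": 0, "rz": 0.31, "tx": 0.24, "ty": -0.65, "tz": 0, "fingers": 0.5}])

```text
clock: 0.93
tcp_pos: [0.3399, 0.4214, 0.2531]
eef_rot: [0.008, 1.0, -0.0, -0.0]
ft_force: [0.7, -0.0, -0.7]
width: 0.0428
grip_force: 0.0
```

Request:
send_rows(series=[{"rx": 0, "ry": 0, "rz": 0.31, "tx": 0.24, "ty": -0.65, "tz": 0, "fingers": 0.5}, {"rx": 0, "ry": 0, "rz": 0.31, "tx": 0.24, "ty": -0.65, "tz": 0, "fingers": 0.5}, {"rx": 0, "ry": 0, "rz": 0.31, "tx": 0.24, "ty": -0.65, "tz": 0, "fingers": 0.5}, {"rx": 0, "ry": 0, "rz": 0.31, "tx": 0.24, "ty": -0.65, "tz": 0, "fingers": 0.5}, {"rx": 0, "ry": 0, "rz": 0.31, "tx": 0.24, "ty": -0.65, "tz": 0, "fingers": 0.5}, {"rx": 0, "ry": 0, "rz": 0.31, "tx": 0.24, "ty": -0.65, "tz": 0, "fingers": 0.5}, {"rx": 0, "ry": 0, "rz": 0.31, "tx": 0.24, "ty": -0.65, "tz": 0, "fingers": 0.5}, {"rx": 0, "ry": 0, "rz": 0.31, "tx": 0.24, "ty": -0.65, "tz": 0, "fingers": 0.5}, {"rx": 0, "ry": 0, "rz": 0.31, "tx": 0.24, "ty": -0.65, "tz": 0, "fingers": 0.5}, {"rx": 0, "ry": 0, "rz": 0, "tx": 0, "ty": 0, "tz": 0, "fingers": 0.5}])

```text
clock: 1.77
tcp_pos: [0.4273, 0.1836, 0.2531]
eef_rot: [-0.134, 0.991, -0.001, -0.0]
ft_force: [-1.0, 0.1, 0.4]
width: 0.0428
grip_force: 0.0
```

Request:
send_rows(series=[{"rx": 0, "ry": 0, "rz": 0.33, "tx": 0.24, "ty": -0.52, "tz": 0, "fingers": 0.5}, {"rx": 0, "ry": 0, "rz": 0, "tx": 0, "ty": 0, "tz": -0.8, "fingers": 0.5}, {"rx": 0, "ry": 0, "rz": 0, "tx": 0, "ty": 0, "tz": -0.8, "fingers": 0.5}, {"rx": 0, "ry": 0, "rz": 0, "tx": 0, "ty": 0, "tz": -0.8, "fingers": 0.5}, {"rx": 0, "ry": 0, "rz": 0, "tx": 0, "ty": 0, "tz": -0.8, "fingers": 0.5}, {"rx": 0, "ry": 0, "rz": 0, "tx": 0, "ty": 0, "tz": -0.8, "fingers": 0.5}, {"rx": 0, "ry": 0, "rz": 0, "tx": 0, "ty": 0, "tz": 0, "fingers": 0.5}, {"rx": 0, "ry": 0, "rz": 0, "tx": 0, "ty": 0, "tz": 0, "fingers": 0.5}])

```text
clock: 2.43
tcp_pos: [0.4347, 0.168, 0.0923]
eef_rot: [-0.154, 0.988, -0.001, -0.002]
ft_force: [0.3, 0.7, 0.0]
width: 0.0429
grip_force: 0.0
```

```bash
python3 - <<'E'
from plant import grab_frame,status
import cv2,pickle,numpy as np
d={n:grab_frame(n) for n in('scene','wrist')}
pickle.dump(d,open('f2.pkl','wb'))
a=cv2.resize(d['scene']['img'][150:280,200:350],(450,390),interpolation=cv2.INTER_CUBIC)
b=cv2.resize(d['wrist']['img'],(350,262))
o=np.zeros((390,800,3),np.uint8);o[:,:450]=a;o[:262,450:]=b
cv2.imwrite('pics/c3.png',o);s=status.get_obs();print(s['tcp_pos'],s['eef_rot'],s['ft_force'])
E
```

```text
[0.43606366 0.16836645 0.09450314] [-1.53704023e-01  9.88116820e-01  1.14662007e-04  4.59142084e-04] [ 0.45749076  0.67984177 -0.2129605 ]
```

View pics/c3.png

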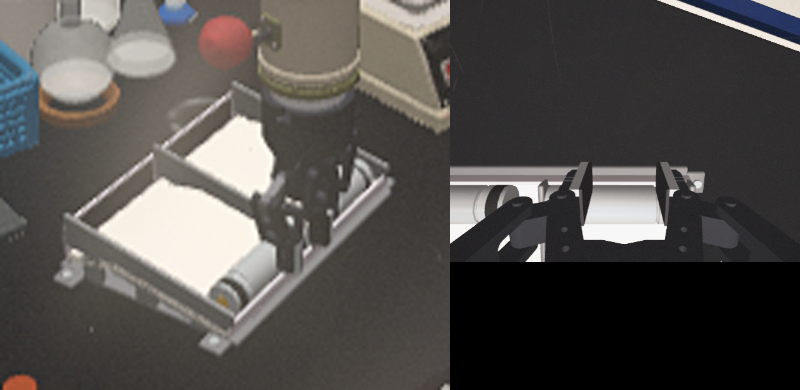

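The scene crop shows the fingers hovering just outside the lip over the cylinder, at about (290,260). The wrist view shows the lip at row 175, the pads at columns 585 and 662, and the cylinder between them. I'll enlarge the wrist view to measure lip and cylinder in it.

```bash
python3 - <<'E'
import cv2,pickle
w=pickle.load(open('f2.pkl','rb'))['wrist']
cv2.imwrite('pics/c4.png',cv2.resize(w['img'][240:420,0:420],(800,343),interpolation=cv2.INTER_CUBIC))
print(w['fov_y'],w['cx'],w['cy'],w['R'],w['t'])
E
```

```text
59.140735814161786 278.25928041322436 209.3767079775722 [[-3.04171662e-01  9.52616985e-01 -6.92790121e-04]
 [ 9.13320318e-01  2.91830763e-01  2.84043663e-01]
 [ 2.70786996e-01  8.57652938e-02 -9.58811096e-01]] [-0.02706596 -0.43706898  0.09357317]
```

View pics/c4.png

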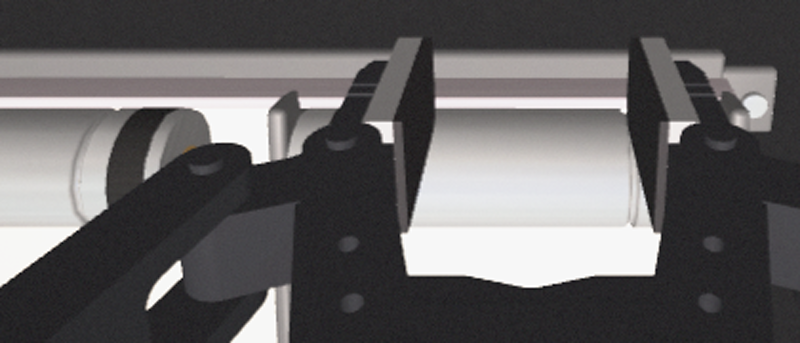

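```bash
python3 - <<'E'
from h import *
w=pickle.load(open('f2.pkl','rb'))['wrist']
C=lambda u,v:((u+.5)/1.9048-.5,(v+.5)/1.9048-.5+240)
a=.303;R=np.array([[np.cos(a),-np.sin(a)],[np.sin(a),np.cos(a)]]);t=np.array([.576,.137])
print('tcp',(R.T@(np.array([.436,.1684])-t)*1000).round(1))
for n,p,z in [('divider',(284,100),.035),('outer wall',(742,105),.035),('lip a',(500,78),.022),('lip b',(500,97),.022),('lip c',(0,97),.022),('lip d',(700,97),.022),('tipL',(410,38),.0725),('tipR',(650,38),.0725),('cylL',(289,150),.045),('short L',(211,130),.034)]:
    X=ray(w,*C(*p),z); print(n,X.round(4),(R.T@(X[:2]-t)*1000).round(1))
E
```

```text
tcp [-124.3   71.7]
divider [0.4819 0.109  0.035 ] [-98.2   1.3]
outer wall [0.4438 0.2332 0.035 ] [-97.5 131.3]
lip a [0.4632 0.1667 0.022 ] [-98.8  62. ]
lip b [0.4693 0.1686 0.022 ] [-92.4  62. ]
lip c [0.5156 0.0239 0.022 ] [-91.4 -89.9]
lip d [0.4508 0.2264 0.022 ] [-92.8 122.7]
tipL [0.4343 0.1396 0.0725] [-134.5   44.7]
tipR [0.4184 0.1894 0.0725] [-134.8   97. ]
cylL [0.49   0.1155 0.045 ] [-88.5   5.1]
short L [0.4984 0.0907 0.034 ] [-87.8 -21.1]
```

The wrist view confirms the yaw (the lip is level in the image), and the fingertips are about 22 mm ahead of the TCP. The lane centre is at y≈66 mm, so I shift 5 mm sideways, descend outside the lip and creep forward to contact.

Request:
send_rows(series=[{"rx": 0, "ry": 0, "rz": 0, "tx": 0.04, "ty": -0.12, "tz": -0.3, "fingers": 0.5}, {"rx": 0, "ry": 0, "rz": 0, "tx": 0, "ty": 0, "tz": -0.42, "fingers": 0.5}, {"rx": 0, "ry": 0, "rz": 0, "tx": 0, "ty": 0, "tz": -0.4, "fingers": 0.5}, {"rx": 0, "ry": 0, "rz": 0, "tx": 0, "ty": 0, "tz": 0, "fingers": 0.5}, {"rx": 0, "ry": 0, "rz": 0, "tx": 0, "ty": 0, "tz": 0, "fingers": 0.5}, {"rx": 0, "ry": 0, "rz": 0, "tx": 0.12, "ty": 0.037, "tz": 0, "fingers": 0.5}, {"rx": 0, "ry": 0, "rz": 0, "tx": 0.12, "ty": 0.037, "tz": 0, "fingers": 0.5}, {"rx": 0, "ry": 0, "rz": 0, "tx": 0, "ty": 0, "tz": 0, "fingers": 0.5}])

```text
clock: 3.2
tcp_pos: [0.449, 0.167, 0.0497]
eef_rot: [-0.154, 0.988, 0.001, 0.002]
ft_force: [1.6, -0.6, -0.0]
width: 0.0427
grip_force: 0.0
```

```bash
python3 - <<'E'
from plant import grab_frame,status
import cv2,numpy as np
w=grab_frame('wrist');s=status.get_obs();print(s['tcp_pos'],s['ft_force'],s['clock'])
S=grab_frame('scene')
o=np.zeros((590,800,3),np.uint8);o[:343]=cv2.resize(w['img'][240:420,0:420],(800,343));o[345:,:400]=cv2.resize(S['img'][200:274,230:350],(400,245),interpolation=cv2.INTER_CUBIC)
cv2.imwrite('pics/c5.png',o)
E
```

```text
[0.44823345 0.16669426 0.04945096] [-0.34233136  0.52003025  0.7112517 ] 3.25
```

View pics/c5.png

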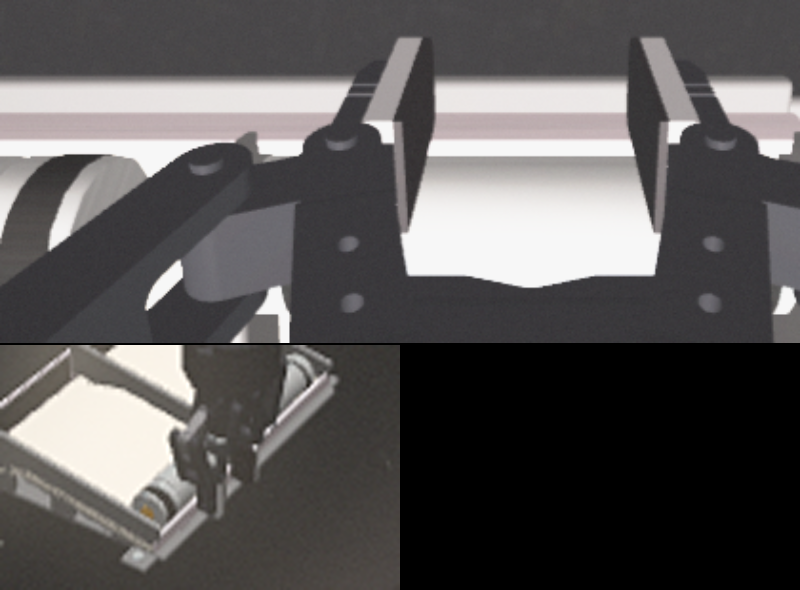

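The wrist crop shows the pads (columns 410 and 650) just outside the lip (row 110), ahead of the cylinder (row 155 and below). The tips are about 5 mm above the lip. Now I push up the slope.

Request:
send_rows(series=[{"rx": 0, "ry": 0, "rz": 0, "tx": 0.12, "ty": 0.037, "tz": 0, "fingers": 0.5}, {"rx": 0, "ry": 0, "rz": 0, "tx": 0.12, "ty": 0.037, "tz": 0, "fingers": 0.5}, {"rx": 0, "ry": 0, "rz": 0, "tx": 0.12, "ty": 0.037, "tz": 0.01, "fingers": 0.5}, {"rx": 0, "ry": 0, "rz": 0, "tx": 0.12, "ty": 0.037, "tz": 0.02, "fingers": 0.5}, {"rx": 0, "ry": 0, "rz": 0, "tx": 0.12, "ty": 0.037, "tz": 0.02, "fingers": 0.5}, {"rx": 0, "ry": 0, "rz": 0, "tx": 0.12, "ty": 0.037, "tz": 0.02, "fingers": 0.5}, {"rx": 0, "ry": 0, "rz": 0, "tx": 0.12, "ty": 0.037, "tz": 0.02, "fingers": 0.5}])

```text
clock: 3.88
tcp_pos: [0.481, 0.1767, 0.0521]
eef_rot: [-0.154, 0.988, -0.0, -0.0]
ft_force: [-0.7, -0.5, 0.2]
width: 0.0427
grip_force: 0.4
```

```bash
python3 - <<'E'
from plant import grab_frame,status
import cv2,numpy as np
w=grab_frame('wrist');s=status.get_obs();print(s['tcp_pos'],s['ft_force'],s['clock'])
S=grab_frame('scene')
o=np.zeros((590,800,3),np.uint8);o[:343]=cv2.resize(w['img'][240:420,0:420],(800,343));o[345:,:400]=cv2.resize(S['img'][200:274,230:350],(400,245),interpolation=cv2.INTER_CUBIC)
cv2.imwrite('pics/c6.png',o)
E
```

```text
[0.48221181 0.17709927 0.05228957] [ 1.69658318 -0.37572785 -0.29287266] 3.9333
```

View pics/c6.png

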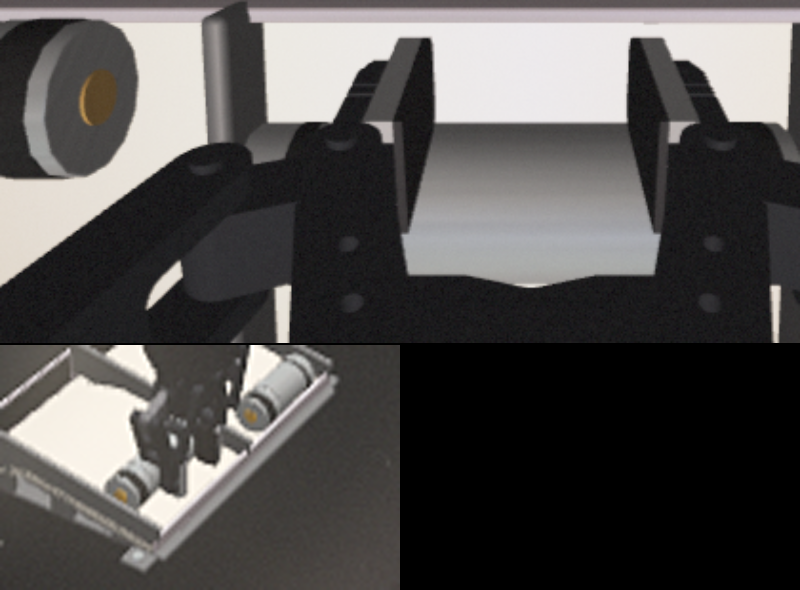

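The cylinder is being pushed squarely (edge at row 123, level in the wrist view) and has left the low end. The short one is untouched. Continuing up to the crest.

Request:
send_rows(series=[{"rx": 0, "ry": 0, "rz": 0, "tx": 0.12, "ty": 0.037, "tz": 0.022, "fingers": 0.5}, {"rx": 0, "ry": 0, "rz": 0, "tx": 0.12, "ty": 0.037, "tz": 0.022, "fingers": 0.5}, {"rx": 0, "ry": 0, "rz": 0, "tx": 0.12, "ty": 0.037, "tz": 0.022, "fingers": 0.5}, {"rx": 0, "ry": 0, "rz": 0, "tx": 0.12, "ty": 0.037, "tz": 0.022, "fingers": 0.5}, {"rx": 0, "ry": 0, "rz": 0, "tx": 0.12, "ty": 0.037, "tz": 0.022, "fingers": 0.5}, {"rx": 0, "ry": 0, "rz": 0, "tx": 0.12, "ty": 0.037, "tz": 0.022, "fingers": 0.5}, {"rx": 0, "ry": 0, "rz": 0, "tx": 0.12, "ty": 0.037, "tz": 0.022, "fingers": 0.5}, {"rx": 0, "ry": 0, "rz": 0, "tx": 0.12, "ty": 0.037, "tz": 0.022, "fingers": 0.5}, {"rx": 0, "ry": 0, "rz": 0, "tx": 0.12, "ty": 0.037, "tz": 0.022, "fingers": 0.5}, {"rx": 0, "ry": 0, "rz": 0, "tx": 0.12, "ty": 0.037, "tz": 0.022, "fingers": 0.5}])

```text
clock: 4.82
tcp_pos: [0.529, 0.1915, 0.061]
eef_rot: [-0.154, 0.988, 0.0, 0.0]
ft_force: [-0.3, 0.3, -0.3]
width: 0.0426
grip_force: 0.4
```

Request:
send_rows(series=[{"rx": 0, "ry": 0, "rz": 0, "tx": 0.08, "ty": 0.025, "tz": 0.015, "fingers": 0.5}, {"rx": 0, "ry": 0, "rz": 0, "tx": 0.08, "ty": 0.025, "tz": 0.015, "fingers": 0.5}, {"rx": 0, "ry": 0, "rz": 0, "tx": 0.08, "ty": 0.025, "tz": 0.015, "fingers": 0.5}, {"rx": 0, "ry": 0, "rz": 0, "tx": 0.08, "ty": 0.025, "tz": 0.015, "fingers": 0.5}, {"rx": 0, "ry": 0, "rz": 0, "tx": 0.08, "ty": 0.025, "tz": 0.015, "fingers": 0.5}])

```text
clock: 5.23
tcp_pos: [0.5447, 0.1964, 0.0639]
eef_rot: [-0.154, 0.988, -0.0, -0.0]
ft_force: [-1.0, 0.3, -0.1]
width: 0.0428
grip_force: 0.4
```

Request:
send_rows(series=[{"rx": 0, "ry": 0, "rz": 0, "tx": 0.08, "ty": 0.025, "tz": 0.015, "fingers": 0.5}, {"rx": 0, "ry": 0, "rz": 0, "tx": 0.08, "ty": 0.025, "tz": 0.015, "fingers": 0.5}, {"rx": 0, "ry": 0, "rz": 0, "tx": 0.08, "ty": 0.025, "tz": 0.015, "fingers": 0.5}, {"rx": 0, "ry": 0, "rz": 0, "tx": 0.08, "ty": 0.025, "tz": 0.01, "fingers": 0.5}, {"rx": 0, "ry": 0, "rz": 0, "tx": 0.08, "ty": 0.025, "tz": 0, "fingers": 0.5}, {"rx": 0, "ry": 0, "rz": 0, "tx": 0.08, "ty": 0.025, "tz": 0, "fingers": 0.5}, {"rx": 0, "ry": 0, "rz": 0, "tx": 0.08, "ty": 0.025, "tz": 0, "fingers": 0.5}, {"rx": 0, "ry": 0, "rz": 0, "tx": 0.08, "ty": 0.025, "tz": 0, "fingers": 0.5}, {"rx": 0, "ry": 0, "rz": 0, "tx": 0.08, "ty": 0.025, "tz": 0, "fingers": 0.5}, {"rx": 0, "ry": 0, "rz": 0, "tx": 0, "ty": 0, "tz": 0, "fingers": 0.5}])

```text
clock: 6.07
tcp_pos: [0.5741, 0.2056, 0.0661]
eef_rot: [-0.154, 0.988, 0.0, 0.0]
ft_force: [0.3, 0.4, 0.5]
width: 0.0422
grip_force: 0.0
```

```bash
python3 - <<'E'
from plant import grab_frame,status
import cv2,numpy as np
w=grab_frame('wrist');s=status.get_obs();print(s['tcp_pos'],s['ft_force'],s['clock'])
S=grab_frame('scene')
o=np.zeros((590,800,3),np.uint8);o[:343]=cv2.resize(w['img'][240:420,0:420],(800,343));o[345:,:400]=cv2.resize(S['img'][200:274,230:350],(400,245),interpolation=cv2.INTER_CUBIC)
cv2.imwrite('pics/c7.png',o)
E
```

```text
[0.57367849 0.20543447 0.066027  ] [-0.5658769   0.24662764 -0.14432138] 6.1167
```

View pics/c7.png

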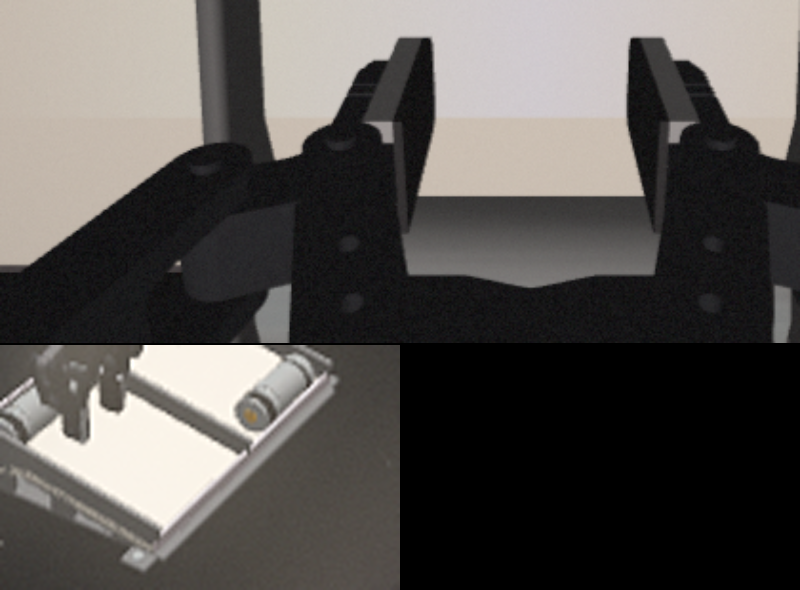

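The wrist crop shows the cylinder ahead of the fingers (edge at row 197), with the crest line at row 118 behind it, so it has rolled into the cradle. Next I lift away and check.

Request:
send_rows(series=[{"rx": 0, "ry": 0, "rz": 0, "tx": -0.1, "ty": -0.03, "tz": 0.5, "fingers": 0.5}, {"rx": 0, "ry": 0, "rz": 0, "tx": -0.1, "ty": -0.03, "tz": 0.8, "fingers": 0.5}, {"rx": 0, "ry": 0, "rz": 0, "tx": -0.3, "ty": 0, "tz": 0.8, "fingers": 0.5}, {"rx": 0, "ry": 0, "rz": 0, "tx": -0.3, "ty": 0, "tz": 0.8, "fingers": 0.5}, {"rx": 0, "ry": 0, "rz": 0, "tx": -0.2, "ty": 0.8, "tz": 0.5, "fingers": 0.5}, {"rx": 0, "ry": 0, "rz": 0, "tx": -0.2, "ty": 0.8, "tz": 0, "fingers": 0.5}, {"rx": 0, "ry": 0, "rz": 0, "tx": -0.2, "ty": 0.8, "tz": 0, "fingers": 0.5}, {"rx": 0, "ry": 0, "rz": 0, "tx": -0.2, "ty": 0.8, "tz": 0, "fingers": 0.5}, {"rx": 0, "ry": 0, "rz": 0, "tx": -0.2, "ty": 0.8, "tz": 0, "fingers": 0.5}, {"rx": 0, "ry": 0, "rz": 0, "tx": 0, "ty": 0, "tz": 0, "fingers": 0.5}])

```text
clock: 7.0
tcp_pos: [0.4979, 0.3707, 0.2023]
eef_rot: [-0.158, 0.987, 0.002, 0.0]
ft_force: [-0.3, 2.2, 0.9]
width: 0.0425
grip_force: 0.0
```

```bash
python3 - <<'E'
from plant import grab_frame,status
import cv2,numpy as np
T=grab_frame('top');S=grab_frame('scene');s=status.get_obs();print(s['tcp_pos'],s['ft_force'],s['clock'])
o=np.zeros((400,800,3),np.uint8);o[:,:400]=cv2.resize(T['img'][155:260,205:310],(400,400),interpolation=cv2.INTER_CUBIC);o[:300,400:]=cv2.resize(S['img'][175:278,200:337],(400,300),interpolation=cv2.INTER_CUBIC)
cv2.imwrite('pics/c8.png',o)
E
```

```text
[0.50014156 0.36439579 0.20184123] [ 0.10786908  0.65630023 -0.81467513] 7.1
```

View pics/c8.png

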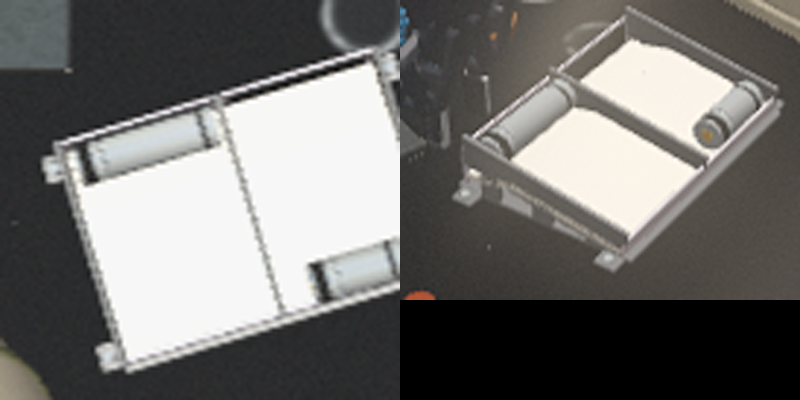

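The long cylinder lies square against the stop in the left cradle, at top crop (150,140). The short one is still at the low end, at (355,270), and the arm is clear. Handing in.

```bash
python3 -c "
from plant import hand_in
print(hand_in())"
```

```text
the job is handed in; nothing more can be done
None
```

I pushed the long cylinder up the left lane and over the crest; it sits square against the stop in the cradle, the short cylinder is still at the low end, the arm touched nothing else, and the job is handed in (no verdict was returned).

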